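# Click the instrument case shut and lock its catch

## Robot

A 7-joint arm with a two-finger parallel gripper is mounted at the origin on the work surface. World frame = base frame: x ahead of the robot, y to its left, z up, the work surface at z = 0. Lengths are in m, angles in rad, forces in N, time in s.
With the tool pointing down it reaches from about 0.425 to 0.875 m from the base axis. Payload 9.9 kg.
Tool frame: the origin (TCP) lies at the very end of the fingers, on their centre line; the grasp point (between the pads) lies 19 mm behind it (bot.hold_point_z is the distance from the TCP to the grasp point, in m); x points along the fingers, z is the direction in which the jaws open and shut, and the axes are right-handed (so a half turn about x gives the same grasp; the last joint's range is limited). The gripper opens to 85 mm and grips with 20 to 120 N. Pads are 22 mm wide; open, the fingers measure 114 mm over their backs; the gripper's body (76 mm by 85 mm) begins 54 mm behind the grasp point. The pads swing forward as they close: fully open they stand 13 mm farther back than shut.
Start: joints at [1.158, 0.576, 0.025, 1.437, -0.015, 1.129, -0.057], TCP at [0.218, -0.639, 0.231] pointing down, gripper open.
Joint ranges: [-2.76, 2.76], [-0.34, 2.15], [-1.52, 1.57], [0.19, 2.46], [-1.09, 4.23], [0.17, 1.99], [-2.82, 2.82]. Speed limits (rad/s): [2.22, 2.22, 3.01, 3.01, 3.14, 3.14, 3.14].

## Interface

Orientations are given as a unit quaternion [w, x, y, z].
In Python, from station import get_state, vision, sign_off, bot gives the robot as it stands. The module is installed in compiled form; this text tells all that it offers.
- The arm moves only by the tool apply_moves, never from a script. Its argument "increments" is a list of rows, each an object with "linear": the shift along the tool's x, y, z in cm, a list of three; "delta_rot": the turn, a rotation vector about the tool's x, y, z in degrees, a list of three. In form: [{"linear": [dx, dy, dz], "delta_rot": [rx, ry, rz]}, ...]. A call has exactly 5 rows; each row shifts and turns the commanded pose from where the row before left it, along the tool's axes as they then stand; what a row does not reach is not made up. A row lasts 1/10 s, in which the tool goes at most 50 mm and 8.59 degrees, less where a joint would pass 70% of its speed; a pose out of reach is approached as far as the arm can. A call is refused whole if a number of a shift passes 5 or a number of a turn 8.59, either way. A call with a gripper value outside its range is refused whole. "hand" is the closure in counts, from 0 (fully open) to 255 (shut), set as the call begins (left out, the last holds). The fingers move at their own pace and stop on an object; the grip force is fixed at half the most. Time passes only in rows, so rows that do not move let the fingers close, or fill a call up. It gives the time, the measured TCP pose, the force and the opening at its end, in the units of the state.
- get_state(): the state, without advancing time (a new reading comes with each control period).
- vision.camera(name): name is "scene" or "top" or "wrist"; returns a dict with "image" (480x640x3 uint8, blue, green, red), "depth" (480x640 float32, m along the optical axis (not along the pixel's ray), 0 where there is no reading), "mtx" (3x3 intrinsics, pixels), "R" (3x3) and "t" (3): a world point X has camera coordinates R X + t; the wrist camera has in their place "tool_from_camera" (4x4, takes a point from camera to tool coordinates, whose origin is the TCP and whose axes are the tool frame's). Camera axes: x right, y down, z forward; pixel columns grow to the right and rows downward; lengths in m; the calibration is good to about 2 mm. A picture is of the moment at which its call begins: read the wrist's pose just before it.
- sign_off(): hands the job in, once; it reports no verdict.
The state is a dict: "t": time; "q": joint angles; "qd": joint speeds; "tau": joint torques, N m; "eef_pos": TCP position; "ee_rot": TCP orientation; "ft_force": force on the tool from outside, world axes, zero at the start; "torque": the same for the moment, N m; "opening": finger opening in m.
Only numpy, scipy, OpenCV 4.12 (cv2) and the standard library are available. Lean on these libraries where they do the work, as an engineer would, in place of code of your own. Each camera call takes 0.05 s, during which the arm holds its last target.

## Task

Close the blue instrument case: swing the lid down and press its free edge gently until the spring catch clicks over it and holds it, then swing the cam lever fully round against its stop, parallel to the case's edge, to lock the catch. Do not force the case (keep pushes under about 35 N), and leave the pump bottle, jar, dishes and pencil case around it where they are.

Things in the scene. Friction and masses are not known exactly. Their poses are not given: they have to be found in the camera images.
- case: blue plastic case, 130 (its x) x 200 (y) x 58 mm high, on a soft 20 mm foam mat (225 x 250 mm) that gives by up to 10 mm when pressed, so the whole case sinks. Origin: centre of its underside, 20 mm over the table; x points from hinge side to catch side, z up. A 44 mm wide bracket juts 53 mm from the middle of the catch side, top 55 mm above the origin; it carries catch and lever
- lid (a joint): angle of the hinged lid (blue, 130 x 200 mm, 12 mm thick), rad: 0 shut, grows as the free edge rises; starts part-open, 0.6 to 1.0. The stiff hinge keeps it about where it is left, but a spring lifts it again from near shut unless the catch holds it. The lip meets the catch's ramp at about 0.1; the catch clicks over at about 0.007; the lid's hard stop is just below, at -0.012
- lid_hinge (a point): point on the lid's hinge line, half-way along it; the lid turns about the case's y axis through this point (65 mm behind the case's centre, 60 mm above its underside)
- lid_pad (a point): centre of the ridged thumb pad (30 mm in x, 70 mm in y, 2 mm raised) on the lid's outer face at its free edge, 110 mm from the hinge line, 14 mm off the lid's underside plane; moves with the lid: x along the lid away from the hinge, z out of the outer face. Pressing here takes roughly 12 to 22 N just before the click
- catch (a joint): slide of the steel spring catch, m: 0 at rest, grows as it is pushed away from the lid (up to 0.009). The steel lip on the lid's free edge rides down the catch's ramp, pushes it back about 6 mm, and the catch snaps back over the lip. It cannot give way while the lever is locked
- catch_tip (a point): tip of the catch's hook, a 24 mm wide steel piece standing at the middle of the case's far edge; its top is 12 mm above this point, about 10 mm higher than the shut lid's face
- lever (a joint): angle of the steel cam lever, rad, about an upright axis, counter-clockwise from above: 0 = free (sticks straight out from the case, along the case's x), 1.57 = locked, against its stop (parallel to the case's edge, along the case's +y). Starts between 0 and 0.5; stays where it is left; about 1 N at the knob turns it
- lever_pivot (a point): point on the lever's upright axis, 104 mm from the case's centre along its x, 81 mm above its underside, at the top of the lever's 12 mm wide bar (bar 10 mm deep)
- lever_knob (a point): centre of the black upright knob (18 mm across, 30 mm high, its upper 20 mm standing above the bar) at the lever's end, 75 mm from the axis
- pump: bystander: green pump bottle, 54 mm across, 160 mm high, standing on the table; origin at the centre of its underside
- jar: bystander: glass jar with brass lid, 64 mm across, 85 mm high, standing on the table; origin at the centre of its underside
- dishes: bystander: two stacked clear round dishes, 94 mm across, 31 mm high, standing on the table; origin at the centre of its underside
- pencase: bystander: grey pencil case, 60 x 170 x 36 mm (long along its y), standing on the table; origin at the centre of its underside

How it is judged:
On the way, in this order (a step that is already met when the one before it is completed fails the run):
1. the lid is down and the catch has snapped back over it (value of joint lid below 0.03 rad and value of joint catch below 0.002 m), for 0.2 s.
2. the cam lever is swung round to locked (value of joint lever above 1.4 rad), for 0.2 s.
At the end, for the whole second after the job is handed in: The lid is held down by the catch (lid angle under 0.03 rad, catch back within 2 mm of rest), the lever is within 0.17 rad of its locked stop, and nothing moves or is touched (all of step 1 and value of joint lever above 1.4 rad and velocity of joint lid below 0.05 rad/s).
It fails at once if the case, its lid or lever is pushed with more than 35 N (contact force between any of the fingers, the arm and case above 35 N).
It fails at once if a bystander is moved by more than 30 mm (distance of any of pump, jar, dishes, pencase from where it was at the start of the episode above 0.03 m).
It also fails if it takes over 51 s, if anything falls off the work surface, if the arm or the gripper's body presses on something with over 40 N, if the wrist force passes 120 N, or if a joint passes its speed limit or range.

## Working session

There is one attempt and no reset: what is moved stays moved. The work goes in short steps, Python scripts to look and compute and a tool call to move; the robot and the scene stay as the last step left them, time stands still between calls to the robot, and variables do not carry over. Pictures are saved under pics/ and viewed, and the job is handed in when it is done.

Besides the shell and the picture viewer there is one more tool, called after "Emit:" as a command line: name --argument value ..., lists and objects as JSON in quotes. apply_moves: Moves the arm, as the interface text tells. Its arguments: {"type":"object","properties":{"increments":{"type":"array"},"hand":{"type":"number"}},"required":["increments"]}

```bash
mkdir -p pics
python3 - <<'E'
from station import get_state, vision, bot
import cv2, numpy as np
s=get_state(); print({k:np.round(v,3).tolist() for k,v in s.items()})
for n in ['scene','top']:
    c=vision.camera(n); cv2.imwrite(f'pics/{n}0.png',c['image']); np.savez(f'{n}0.npz',**c); print(n,c['mtx'],c['R'],c['t'])
E
```

```text
{'t': 0.0, 'q': [1.158, 0.577, 0.025, 1.438, -0.015, 1.129, -0.057], 'qd': [0.001, -0.001, -0.0, -0.001, 0.001, -0.001, -0.0], 'tau': [-0.001, -76.577, 2.25, -28.597, 0.015, 0.013, -0.0], 'eef_pos': [0.218, -0.638, 0.23], 'ee_rot': [0.575, 0.412, 0.576, -0.411], 'ft_force': [0.322, -0.561, -0.601], 'torque': [0.002, 0.035, -0.011], 'opening': 0.086}
scene [[592.68246447   0.         311.96996222]
 [  0.         592.68246447 234.21724403]
 [  0.           0.           1.        ]] [[-0.11898662  0.99281043 -0.01302468]
 [ 0.77801066  0.08507713 -0.62246389]
 [-0.61688054 -0.08419822 -0.78254013]] [ 0.03412858 -0.3984111   1.53309416]
top [[563.04025033   0.         320.44465732]
 [  0.         563.04025033 231.4597515 ]
 [  0.           0.           1.        ]] [[ 0.01761295 -0.99983259 -0.00495817]
 [-0.977299   -0.01616843 -0.2112469 ]
 [ 0.21113137  0.0085663  -0.97742016]] [0.0236048  0.59589757 1.02753754]
```

View pics/scene0.png

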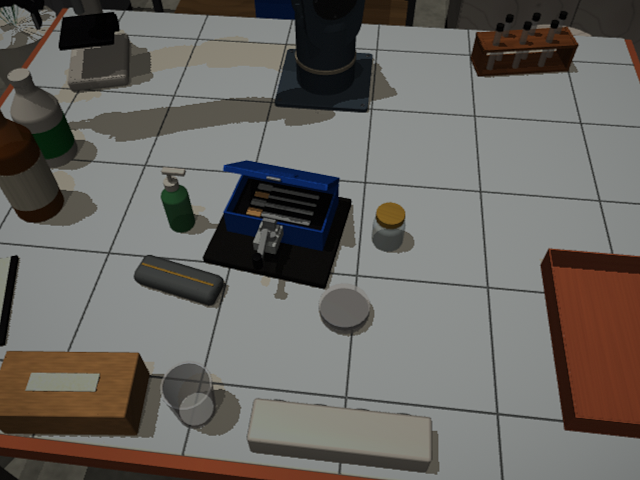

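View pics/top0.png

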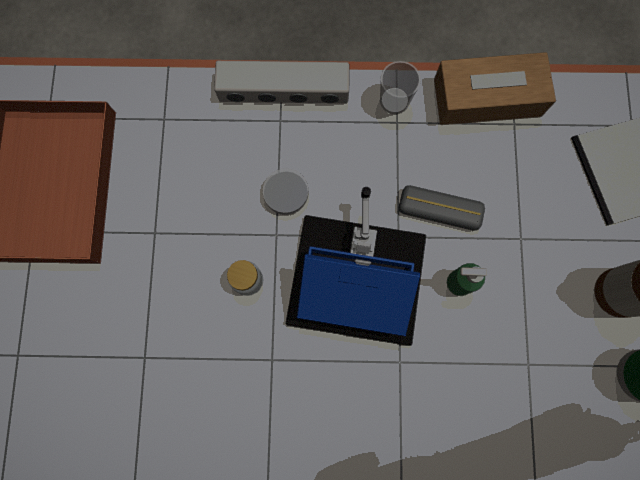

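The case's hinge side faces the robot. In the top view the lid spans about (298,250)-(420,335), the knob is at (366,192), the jar at (243,277), the dishes at (285,192), the pump at (466,280) and the pencil case at (442,208).

```bash
cat > h.py <<'E'
import numpy as np, cv2
def load(n): return dict(np.load(n))
def cloud(c):
    K=c['mtx'];d=c['depth'];v,u=np.mgrid[:480,:640]
    P=np.stack([(u-K[0,2])/K[0,0]*d,(v-K[1,2])/K[1,1]*d,d],-1)
    return (P-c['t'])@c['R']
def ray(c,u,v,z):
    K=c['mtx'];d=np.array([(u-K[0,2])/K[0,0],(v-K[1,2])/K[1,1],1])@c['R'];o=-c['t']@c['R']
    return o+d*(z-o[2])/d[2]
def proj(c,X):
    p=c['mtx']@(c['R']@np.asarray(X)+c['t']);return p[:2]/p[2]
E
python3 - <<'E'
from h import *
c=load('top0.npz');W=cloud(c);im=c['image']
hsv=cv2.cvtColor(im,cv2.COLOR_BGR2HSV)
m=((hsv[...,0]>100)&(hsv[...,0]<130)&(hsv[...,1]>150)&(hsv[...,2]>60)).astype(np.uint8)
m[:, :250]=0; m[:,450:]=0
print(m.sum())
P=W[(m>0)&(c['depth']>0)]
print('z range',np.percentile(P[:,2],[0,5,50,95,100]))
# plane ransac
rng=np.random.default_rng(0);best=0
for _ in range(300):
    a=P[rng.choice(len(P),3,False)];n=np.cross(a[1]-a[0],a[2]-a[0]);n/=np.linalg.norm(n)+1e-12
    k=abs((P-a[0])@n)<.003
    if k.sum()>best: best=k.sum();K=k
Q=P[K];ce=Q.mean(0);n=np.linalg.svd(Q-ce)[2][2];n*=np.sign(n[2])
print('plane',best,len(P),ce,n,'angle',np.arccos(n[2]))
h=np.array([-n[0],-n[1],0]);h/=np.linalg.norm(h);print('dir',h,np.degrees(np.arctan2(h[1],h[0])))
ax=np.cross([0,0,1],h) # case y guess
ux=np.cross(ax,n)
q=np.stack([(Q-ce)@ux,(Q-ce)@ax],-1).astype(np.float32)
r=cv2.minAreaRect(q*1000);print(r)
for b in cv2.boxPoints(r)/1000: print(ce+b[0]*ux+b[1]*ax, proj(c,ce+b[0]*ux+b[1]*ax))
# mat corners
m2=((hsv[...,2]<35)&(np.abs(W[...,2]-.02)<.012)).astype(np.uint8);
print('mat?',m2.sum())
m2=((hsv[...,2]<45)|(m>0)).astype(np.uint8);m2[:200]=0;m2[350:]=0;m2[:,:275]=0;m2[:,435:]=0
cs,_=cv2.findContours(m2,0,2);k=max(cs,key=cv2.contourArea)
print([ray(c,*p,0.02).round(4).tolist() for p in cv2.boxPoints(cv2.minAreaRect(k))])
# steel/knob
for (u,v) in [(366,192),(366,215),(363,235),(363,245),(363,258)]:
    print(u,v,W[v,u],im[v,u])
x=cv2.resize(im[170:360,270:500],None,fx=3.4,fy=3.1,interpolation=cv2.INTER_CUBIC);cv2.imwrite('pics/z1.png',x)
s=load('scene0.npz');cv2.imwrite('pics/z2.png',cv2.resize(s['image'][140:340,130:410],None,fx=2.8,fy=2.8,interpolation=cv2.INTER_CUBIC))
E
```

```text
7518
z range [0.01710739 0.09121424 0.13393382 0.17016369 0.17631712]
plane 6419 7492 [ 0.46429443 -0.03282949  0.13309205] [-0.63656487  0.09401105  0.76547181] angle 0.6990220925505184
dir [ 0.98926979 -0.14610026  0.        ] -8.400998158666205
((-1.9790191650390625, 0.526031494140625), (199.97189331054688, 133.1024627685547), 89.9347152709961)
[ 0.39779307 -0.12347024  0.08892164] [404.94848944 336.16648029]
[ 0.49856377 -0.13850585  0.17456895] [420.04918564 274.82440926]
[0.52795224 0.05929468 0.17471557] [304.6082458  255.90739696]
[0.42718155 0.0743303  0.08906827] [296.6245642  317.93578361]
mat? 6693
[[0.4155, 0.1005, 0.02], [0.6408, 0.0695, 0.02], [0.6015, -0.1848, 0.02], [0.3797, -0.1437, 0.02]]
366 192 [ 0.65877741 -0.04998541  0.12373402] [22 20 24]
366 215 [ 0.62001978 -0.0515613   0.10274015] [124 126 127]
363 235 [ 0.58312674 -0.04650866  0.09521086] [132 134 134]
363 245 [ 0.56237475 -0.0459557   0.10373681] [103 105 105]
363 258 [ 0.54488184 -0.04881994  0.06257612] [29 11  2]
```

View pics/z1.png

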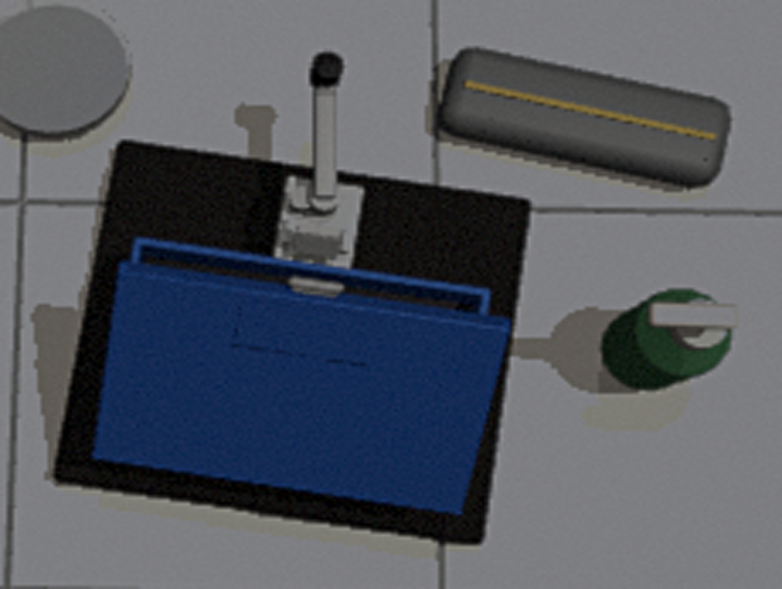

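View pics/z2.png

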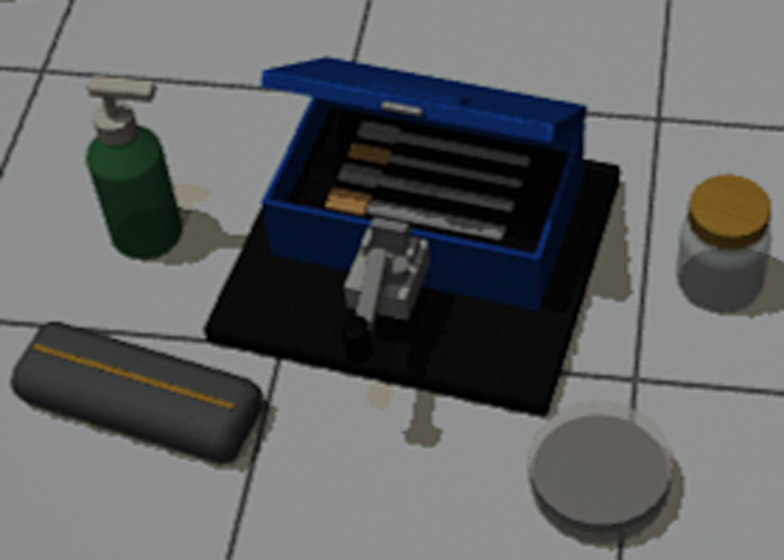

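Pose found: case yaw is about -8.4°, lid is at about 0.70 rad, and the hinge is at about (0.420, -0.026, 0.080). Next I compute the approach.

```bash
cat >> h.py <<'E'
from scipy.spatial.transform import Rotation as Ro
HX=np.array([.98927,-.1461,0]);HY=np.array([.1461,.98927,0]);Z=np.array([0,0,1.])
HI=np.array([.4201,-.0257,.080])
def tcp(s):
    w,x,y,z=s['ee_rot'];return np.array(s['eef_pos']),Ro.from_quat([x,y,z,w])
def goal(s,target,tz=HY,tilt=0):
    p,R=tcp(s); M=R.as_matrix()
    X=-Z; z=tz/np.linalg.norm(tz)
    c=[]
    for sg in (1,-1):
        G=np.stack([X,np.cross(sg*z,X),sg*z],1); c.append((Ro.from_matrix(M.T@G).as_rotvec(degrees=True),G))
    rv,G=min(c,key=lambda a:np.linalg.norm(a[0]))
    print('pos',p.round(4),'rot in tool deg',rv.round(2),'\nlin now-axes cm',(M.T@(target-p)*100).round(2),'lin final-axes cm',(G.T@(target-p)*100).round(2))
    print('tool axes\n',M.round(3))
    print('F',np.round(s['ft_force'],2),'case coords of tcp mm',((p-HI)@np.stack([HX,HY,Z],1)*1000).round(1),'t',s['t'])
E
python3 - <<'E'
from h import *
from station import get_state
s=get_state()
goal(s,HI+.085*HX+np.array([0,0,.135]))
c=load('top0.npz');
for n,u,v,z in [('pump',466,272,.1),('jar',243,273,.085),('dish',285,190,.031),('pen',442,205,.036)]: print(n,ray(c,u,v,z))
E
```

```text
pos [ 0.2178 -0.6385  0.2305] rot in tool deg [ 2.724e+01 -8.000e-02  2.000e-02] 
lin now-axes cm [  1.62  46.49 -47.57] lin final-axes cm [  1.55  19.56 -63.57]
tool axes
 [[-0.001  0.946  0.323]
 [ 0.001  0.323 -0.946]
 [-1.    -0.    -0.001]]
F [-0.05  0.75  0.62] case coords of tcp mm [-110.6 -635.7  150.5] t 0.1
pump [ 0.51565085 -0.23583857  0.1       ]
jar [0.50891163 0.17707161 0.085     ]
dish [0.68740151 0.10754901 0.031     ]
pen [ 0.65974415 -0.20891387  0.036     ]
```

Emit:
apply_moves --increments '[{"linear":[-0.5,0,0],"delta_rot":[6.8,0,0]},{"linear":[-0.5,0,0],"delta_rot":[6.8,0,0]},{"linear":[-0.5,0,0],"delta_rot":[6.8,0,0]},{"linear":[-0.5,0,0],"delta_rot":[6.8,0,0]},{"linear":[0,1,-3],"delta_rot":[0,0,0]}]' --hand 255

```text
t: 0.6
eef_pos: [0.2294, -0.6131, 0.251]
ee_rot: [-0.46, -0.536, -0.46, 0.538]
ft_force: [0.3, -0.8, -0.5]
opening: 0.0123
```

Emit:
apply_moves --increments '[{"linear":[0,1.4,-4.5],"delta_rot":[0,0,0]},{"linear":[0,1.4,-4.5],"delta_rot":[0,0,0]},{"linear":[0,1.4,-4.5],"delta_rot":[0,0,0]},{"linear":[0,1.4,-4.5],"delta_rot":[0,0,0]},{"linear":[0,1.4,-4.5],"delta_rot":[0,0,0]}]'

```text
t: 1.1
eef_pos: [0.3346, -0.3962, 0.2511]
ee_rot: [0.462, 0.535, 0.462, -0.535]
ft_force: [1.3, 0.0, 0.7]
opening: -0.0001
```

Emit:
apply_moves --increments '[{"linear":[0,1.4,-4.5],"delta_rot":[0,0,0]},{"linear":[0,1.4,-4.5],"delta_rot":[0,0,0]},{"linear":[0,1.4,-4.5],"delta_rot":[0,0,0]},{"linear":[0,1.4,-4.5],"delta_rot":[0,0,0]},{"linear":[0,1.4,-4.5],"delta_rot":[0,0,0]}]'

```text
t: 1.6
eef_pos: [0.4365, -0.1839, 0.2513]
ee_rot: [-0.462, -0.535, -0.462, 0.535]
ft_force: [1.1, -0.7, 0.1]
opening: -0.0002
```

Run:
```python
from h import *
from station import get_state
s=get_state()
goal(s,HI+.085*HX+np.array([0,0,.125]))
```

```text
pos [ 0.4365 -0.1839  0.2513] rot in tool deg [0.04 0.   0.01] 
lin now-axes cm [  4.63   4.58 -15.4 ] lin final-axes cm [  4.63   4.57 -15.41]
tool axes
 [[-0.     0.989 -0.145]
 [-0.    -0.145 -0.989]
 [-1.    -0.     0.   ]]
F [ 1.13 -0.65  0.14] case coords of tcp mm [  39.3 -154.1  171.3] t 1.6
```

Emit:
apply_moves --increments '[{"linear":[0,0.6,-4],"delta_rot":[0,0,0]},{"linear":[0,0.7,-4],"delta_rot":[0,0,0]},{"linear":[1.5,0.7,-4],"delta_rot":[0,0,0]},{"linear":[2.5,0.7,-3.4],"delta_rot":[0,0,0]},{"linear":[2.5,0,0],"delta_rot":[0,0,0]}]'

```text
t: 2.1
eef_pos: [0.4869, -0.0319, 0.1856]
ee_rot: [0.464, 0.535, 0.464, -0.532]
ft_force: [-0.2, -0.0, 0.1]
opening: -0.0003
```

Run:
```python
from h import *
from station import get_state,vision
s=get_state()
goal(s,HI+.066*HX+np.array([0,0,.083]))
c=vision.camera('scene');cv2.imwrite('pics/s1.png',cv2.resize(c['image'][90:310,150:400],None,fx=3,fy=2.7,interpolation=cv2.INTER_CUBIC))
```

```text
pos [ 0.4869 -0.0319  0.1856] rot in tool deg [ 0.44 -0.16 -0.09] 
lin now-axes cm [ 2.26 -0.11  0.37] lin final-axes cm [ 2.26 -0.1   0.36]
tool axes
 [[ 0.002  0.99  -0.139]
 [ 0.002 -0.139 -0.99 ]
 [-1.     0.002 -0.003]]
F [-0.19 -0.01  0.11] case coords of tcp mm [ 67.    3.6 105.6] t 2.1
```

View pics/s1.png

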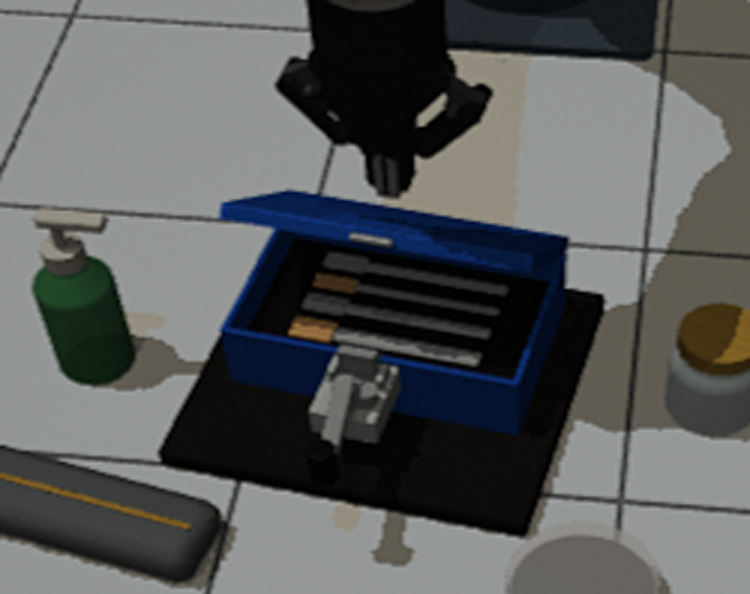

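The closed fingers hang just above the middle of the lid's free edge, at about (388,190) in the crop. I descend to contact.

Emit:
apply_moves --increments '[{"linear":[0.8,0,0.1],"delta_rot":[0,0,0]},{"linear":[0.7,0,0.1],"delta_rot":[0,0,0]},{"linear":[0.4,0,0.1],"delta_rot":[0,0,0]},{"linear":[0.4,0.1,0],"delta_rot":[0,0,0]},{"linear":[0.3,0.2,0],"delta_rot":[0,0,0]}]'

```text
t: 2.65
eef_pos: [0.488, -0.0413, 0.1606]
ee_rot: [0.462, 0.536, 0.462, -0.535]
ft_force: [-0.6, -1.6, 1.8]
opening: 0.0001
```

Emit:
apply_moves --increments '[{"linear":[0.3,0.2,0],"delta_rot":[0,0,0]},{"linear":[0.3,0.2,0],"delta_rot":[0,0,0]},{"linear":[0.3,0.2,0],"delta_rot":[0,0,0]},{"linear":[0.3,0.2,0],"delta_rot":[0,0,0]},{"linear":[0.3,0.2,0],"delta_rot":[0,0,0]}]'

```text
t: 3.15
eef_pos: [0.4982, -0.0421, 0.1452]
ee_rot: [0.462, 0.535, 0.462, -0.535]
ft_force: [1.3, -0.9, 4.3]
opening: -0.0001
```

Emit:
apply_moves --increments '[{"linear":[0.4,0.25,0],"delta_rot":[0,0,0]},{"linear":[0.4,0.25,0],"delta_rot":[0,0,0]},{"linear":[0.4,0.25,0],"delta_rot":[0,0,0]},{"linear":[0.4,0.25,0],"delta_rot":[0,0,0]},{"linear":[0.3,0.25,0],"delta_rot":[0,0,0]}]'

```text
t: 3.65
eef_pos: [0.5098, -0.0439, 0.1257]
ee_rot: [-0.462, -0.535, -0.463, 0.535]
ft_force: [-2.2, 0.6, 2.1]
opening: -0.0003
```

Run:
```python
from h import *
from station import get_state,vision
s=get_state()
goal(s,HI+.102*HX+np.array([0,0,.025]))
c=vision.camera('scene');cv2.imwrite('pics/s2.png',cv2.resize(c['image'][90:310,150:400],None,fx=3,fy=2.7,interpolation=cv2.INTER_CUBIC))
```

```text
pos [ 0.5098 -0.0439  0.1257] rot in tool deg [ 0.05 -0.    0.07] 
lin now-axes cm [ 2.07  1.07 -0.49] lin final-axes cm [ 2.07  1.06 -0.49]
tool axes
 [[-0.001  0.989 -0.145]
 [ 0.    -0.145 -0.989]
 [-1.    -0.001 -0.   ]]
F [-2.15  0.58  2.13] case coords of tcp mm [91.4 -4.9 45.7] t 3.65
```

View pics/s2.png

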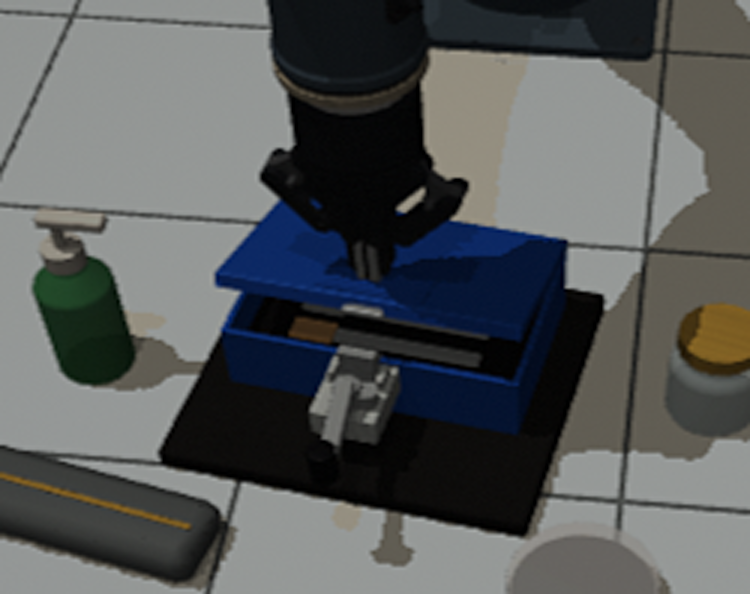

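The lid is following down, with the fingertip on it near (368,275) and a contact force of only a few newtons. I continue to about 0.1 rad.

Emit:
apply_moves --increments '[{"linear":[0.4,0.25,-0.1],"delta_rot":[0,0,0]},{"linear":[0.4,0.25,-0.1],"delta_rot":[0,0,0]},{"linear":[0.4,0.25,-0.1],"delta_rot":[0,0,0]},{"linear":[0.4,0.2,-0.1],"delta_rot":[0,0,0]},{"linear":[0.3,0.1,0],"delta_rot":[0,0,0]}]'

```text
t: 4.2
eef_pos: [0.5211, -0.0414, 0.1068]
ee_rot: [-0.462, -0.535, -0.462, 0.535]
ft_force: [-2.4, 0.1, 3.1]
opening: 0.0007
```

Emit:
apply_moves --increments '[{"linear":[0.1,0.1,0],"delta_rot":[0,0,0]},{"linear":[0.1,0.1,0],"delta_rot":[0,0,0]},{"linear":[0.1,0,0],"delta_rot":[0,0,0]},{"linear":[0,0,0],"delta_rot":[0,0,0]},{"linear":[0,0,0],"delta_rot":[0,0,0]}]'

```text
t: 4.7
eef_pos: [0.5231, -0.0416, 0.1045]
ee_rot: [0.462, 0.535, 0.462, -0.535]
ft_force: [-1.9, 0.1, 3.3]
opening: -0.0003
```

Emit:
apply_moves --increments '[{"linear":[0.1,0,0],"delta_rot":[0,0,0]},{"linear":[0.1,0.1,0],"delta_rot":[0,0,0]},{"linear":[0.1,0,0],"delta_rot":[0,0,0]},{"linear":[0.1,0.1,0],"delta_rot":[0,0,0]},{"linear":[0,0,0],"delta_rot":[0,0,0]}]'

```text
t: 5.2
eef_pos: [0.5234, -0.0417, 0.1002]
ee_rot: [-0.461, -0.534, -0.463, 0.536]
ft_force: [-7.7, 3.3, 9.8]
opening: -0.0001
```

Emit:
apply_moves --increments '[{"linear":[0.1,0,0],"delta_rot":[0,0,0]},{"linear":[0.1,0,0],"delta_rot":[0,0,0]},{"linear":[0.1,0,0],"delta_rot":[0,0,0]},{"linear":[0,0,0],"delta_rot":[0,0,0]},{"linear":[0,0,0],"delta_rot":[0,0,0]}]'

```text
t: 5.7
eef_pos: [0.5235, -0.0417, 0.0976]
ee_rot: [-0.462, -0.535, -0.463, 0.536]
ft_force: [-8.7, 1.9, 14.2]
opening: 0.0003
```

Emit:
apply_moves --increments '[{"linear":[0,-0.1,0],"delta_rot":[0,0,0]},{"linear":[0,-0.1,0],"delta_rot":[0,0,0]},{"linear":[0.1,0,0],"delta_rot":[0,0,0]},{"linear":[0.1,0,0],"delta_rot":[0,0,0]},{"linear":[0,0,0],"delta_rot":[0,0,0]}]'

```text
t: 6.2
eef_pos: [0.5235, -0.0417, 0.0962]
ee_rot: [0.463, 0.536, 0.462, -0.535]
ft_force: [-5.1, 1.1, 15.9]
opening: 0.0001
```

```bash
cat > snap.py <<'E'
import sys
from h import *
from station import get_state,vision
s=get_state()
goal(s,HI+.106*HX+np.array([0,0,.014]))
for n,(a,b,d,e) in {'scene':(90,310,150,400),'top':(150,350,270,500)}.items():
    c=vision.camera(n);cv2.imwrite(f'pics/{n}_{sys.argv[1]}.png',cv2.resize(c['image'][a:b,d:e],None,fx=3,fy=2.7,interpolation=cv2.INTER_CUBIC)); np.savez(f'{n}_{sys.argv[1]}.npz',**c)
E
python3 snap.py a
```

```text
pos [ 0.5235 -0.0417  0.0962] rot in tool deg [ 0.04 -0.02 -0.08] 
lin now-axes cm [ 0.22  0.14 -0.08] lin final-axes cm [ 0.22  0.14 -0.08]
tool axes
 [[ 0.001  0.989 -0.145]
 [ 0.    -0.145 -0.989]
 [-1.     0.001 -0.   ]]
F [-5.14  1.11 15.88] case coords of tcp mm [104.6  -0.8  16.2] t 6.2
```

View pics/scene_a.png

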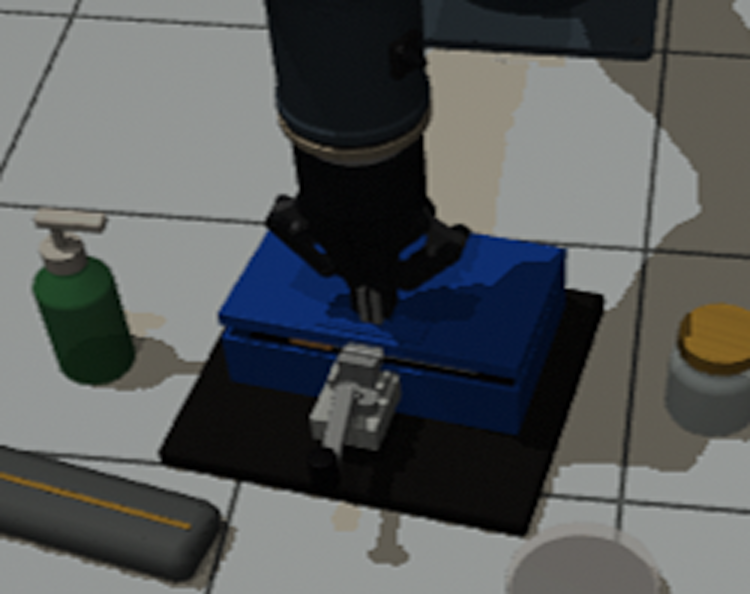

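The lid is nearly down, with a small gap still showing under its edge at about (400,365). I press on in millimetre steps.

Emit:
apply_moves --increments '[{"linear":[0.1,-0.05,0],"delta_rot":[0,0,0]},{"linear":[0,0,0],"delta_rot":[0,0,0]},{"linear":[0.1,0,0],"delta_rot":[0,0,0]},{"linear":[0,0,0],"delta_rot":[0,0,0]},{"linear":[0,0,0],"delta_rot":[0,0,0]}]'

```text
t: 6.8
eef_pos: [0.5236, -0.0417, 0.0945]
ee_rot: [0.463, 0.536, 0.462, -0.534]
ft_force: [-3.6, 1.0, 17.1]
opening: -0.0001
```

Emit:
apply_moves --increments '[{"linear":[0.1,0,0],"delta_rot":[0,0,0]},{"linear":[0,0,0],"delta_rot":[0,0,0]},{"linear":[0.1,0,0],"delta_rot":[0,0,0]},{"linear":[0,0,0],"delta_rot":[0,0,0]},{"linear":[0,0,0],"delta_rot":[0,0,0]}]'

```text
t: 7.3
eef_pos: [0.5237, -0.0417, 0.0927]
ee_rot: [0.463, 0.536, 0.462, -0.534]
ft_force: [-4.3, 1.5, 19.1]
opening: -0.0001
```

Emit:
apply_moves --increments '[{"linear":[0.1,0,0],"delta_rot":[0,0,0]},{"linear":[0,0,0],"delta_rot":[0,0,0]},{"linear":[0.1,0,0],"delta_rot":[0,0,0]},{"linear":[0,0,0],"delta_rot":[0,0,0]},{"linear":[0,0,0],"delta_rot":[0,0,0]}]'

```text
t: 7.8
eef_pos: [0.5249, -0.0419, 0.0903]
ee_rot: [0.463, 0.536, 0.461, -0.534]
ft_force: [2.6, 0.6, 5.5]
opening: -0.0002
```

```bash
python3 snap.py b
```

```text
pos [ 0.5249 -0.0419  0.0903] rot in tool deg [ 0.03 -0.04 -0.29] 
lin now-axes cm [-0.37 -0.   -0.07] lin final-axes cm [-0.37 -0.01 -0.07]
tool axes
 [[ 0.005  0.989 -0.146]
 [-0.    -0.146 -0.989]
 [-1.     0.005 -0.001]]
F [2.57 0.62 5.46] case coords of tcp mm [106.1  -0.7  10.3] t 7.8
```

View pics/scene_b.png

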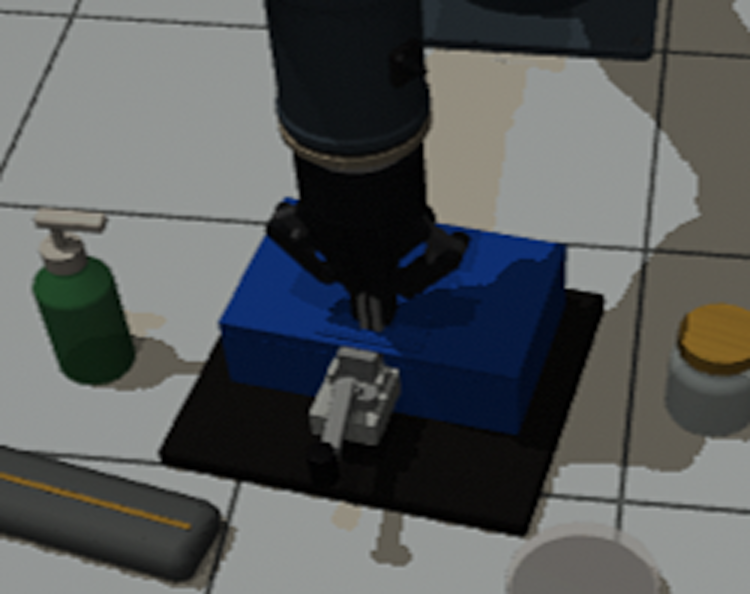

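The force fell from 19 to 5.5 N and the gap under the lid is gone, so the catch has clicked. I lift off and check that the lid stays down.

Emit:
apply_moves --increments '[{"linear":[-0.3,0,0],"delta_rot":[0,0,0]},{"linear":[-0.5,0,0],"delta_rot":[0,0,0]},{"linear":[-1.5,0,0],"delta_rot":[0,0,0]},{"linear":[-3,0,3],"delta_rot":[0,0,0]},{"linear":[-3,0,4],"delta_rot":[0,0,0]}]'

```text
t: 8.4
eef_pos: [0.512, -0.1096, 0.1729]
ee_rot: [-0.463, -0.534, -0.464, 0.534]
ft_force: [1.6, -0.7, -0.7]
opening: 0.0
```

Emit:
apply_moves --increments '[{"linear":[0,2,4],"delta_rot":[0,0,0]},{"linear":[0,3,1],"delta_rot":[0,0,0]},{"linear":[0,3,0],"delta_rot":[0,0,0]},{"linear":[0,1,0],"delta_rot":[0,0,0]},{"linear":[0,0,0],"delta_rot":[0,0,0]}]'

```text
t: 8.9
eef_pos: [0.5946, -0.1733, 0.1717]
ee_rot: [-0.462, -0.535, -0.463, 0.535]
ft_force: [-0.1, -0.4, -0.7]
opening: -0.0002
```

```bash
python3 snap.py c
python3 - <<'E'
from h import *
c=load('top_c.npz');W=cloud(c);hsv=cv2.cvtColor(c['image'],cv2.COLOR_BGR2HSV)
m=((hsv[...,0]>100)&(hsv[...,0]<130)&(hsv[...,1]>150)&(hsv[...,2]>60)&(W[...,2]>.075));m[:,:250]=0;m[:,450:]=0
P=W[m];ce=P.mean(0);n=np.linalg.svd(P-ce)[2][2];n*=np.sign(n[2]);print(len(P),ce,n)
E
```

```text
pos [ 0.5946 -0.1733  0.1717] rot in tool deg [ 0.07 -0.02  0.05] 
lin now-axes cm [  7.78  -8.8  -12.06] lin final-axes cm [  7.77  -8.82 -12.05]
tool axes
 [[-0.001  0.989 -0.145]
 [ 0.    -0.145 -0.989]
 [-1.    -0.001 -0.   ]]
F [-0.09 -0.42 -0.72] case coords of tcp mm [ 194.2 -120.5   91.7] t 8.9
7620 [ 0.48260953 -0.03512205  0.0983259 ] [ 0.97651866 -0.14866645  0.15591534]
```

View pics/scene_c.png

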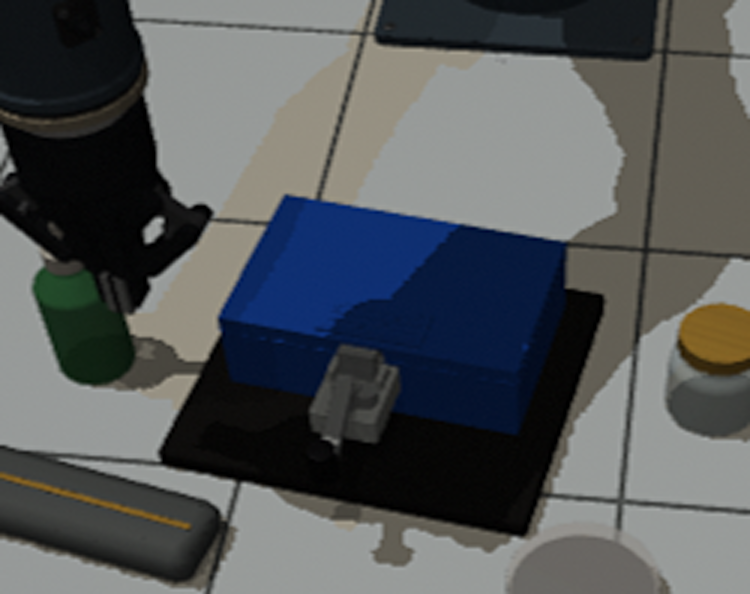

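View pics/top_c.png

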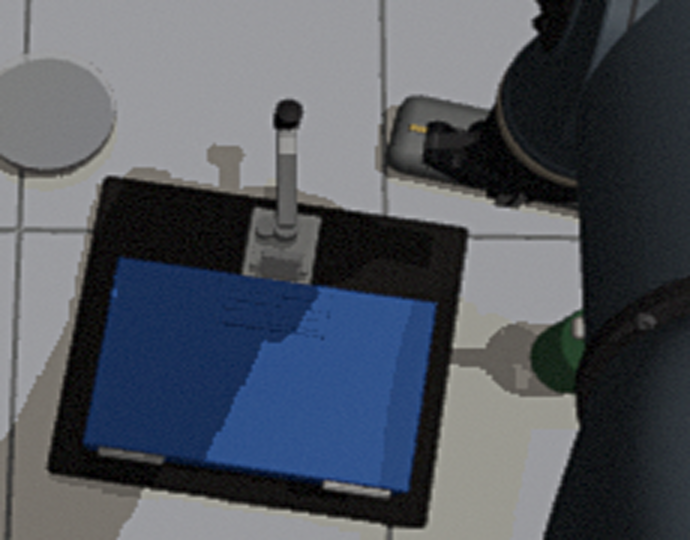

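The lid lies flat and the catch holds. The knob shows at top-image pixel (366,191). I compute the push start.

Run:
```python
from h import *
from station import get_state
c=load('top_c.npz');s=get_state()
W=cloud(c);im=c['image'];g=cv2.cvtColor(im,cv2.COLOR_BGR2GRAY)
m=((g<60)&(W[...,2]>.105)).astype(np.uint8);m[:,:340]=0;m[:,390:]=0;m[:180]=0;m[210:]=0
ys,xs=np.nonzero(m);print('knob px',xs.mean(),ys.mean(),len(xs),np.median(W[m>0],0))
k=ray(c,xs.mean(),ys.mean(),.112)
piv=HI+.169*HX;print('knob',k,'piv',piv,np.linalg.norm((k-piv)[:2]))
r=(k-piv)*[1,1,0];phi=np.arctan2(r@HY,r@HX);print('lever',phi)
r=np.cos(phi)*HX+np.sin(phi)*HY;t=np.cross(Z,r)
tg=piv+.075*r-.040*t;tg[2]=.107
goal(s,tg,t)
# lid plane, top surface only
hsv=cv2.cvtColor(im,cv2.COLOR_BGR2HSV);u,v=np.meshgrid(range(640),range(480))
P=W[258:315,310:400].reshape(-1,3);A=np.c_[(P-HI)@HX,(P-HI)@HY,np.ones(len(P))];k=abs(P[:,2]-np.median(P[:,2]))<.01
print('lid slope',np.linalg.lstsq(A[k],P[k,2],rcond=None)[0],k.mean())
```

```text
knob px 365.60526315789474 192.02631578947367 76 [ 0.65955006 -0.04953452  0.12079629]
knob [ 0.66213856 -0.05011199  0.112     ] piv [ 0.58728663 -0.0503909   0.08      ] 0.07485244632360845
lever 0.15035094233171564
pos [ 0.5929 -0.1731  0.1719] rot in tool deg [-8.55 -0.02  0.11] 
lin now-axes cm [ 6.48  5.69 -9.22] lin final-axes cm [ 6.49  6.98 -8.28]
tool axes
 [[-0.002  0.989 -0.145]
 [ 0.    -0.145 -0.989]
 [-1.    -0.002 -0.   ]]
F [-0.67  0.05  0.1 ] case coords of tcp mm [ 192.5 -120.6   91.9] t 9.0
lid slope [ 0.01858343 -0.0001204   0.09200169] 0.99317738791423
```

Emit:
apply_moves --increments '[{"linear":[0,0,0],"delta_rot":[-8.5,0,0]},{"linear":[0,3,-3.5],"delta_rot":[0,0,0]},{"linear":[1.5,3,-3.5],"delta_rot":[0,0,0]},{"linear":[2.5,1,-1.3],"delta_rot":[0,0,0]},{"linear":[2.5,0,0],"delta_rot":[0,0,0]}]'

```text
t: 9.5
eef_pos: [0.6647, -0.0857, 0.1069]
ee_rot: [0.502, 0.499, 0.502, -0.497]
ft_force: [-0.0, -0.3, -0.4]
opening: 0.0003
```

Emit:
apply_moves --increments '[{"linear":[0,0,0],"delta_rot":[0,0,0]},{"linear":[0,0,0],"delta_rot":[0,0,0]},{"linear":[0,0,0],"delta_rot":[0,0,0]},{"linear":[0,0,0],"delta_rot":[0,0,0]},{"linear":[0,0,0],"delta_rot":[0,0,0]}]'

```text
t: 10.0
eef_pos: [0.6642, -0.0909, 0.1085]
ee_rot: [0.501, 0.5, 0.5, -0.499]
ft_force: [1.1, 0.2, 1.0]
opening: -0.0001
```

```bash
cat > g.py <<'E'
import sys
from h import *
from station import get_state
s=get_state();piv=HI+.169*HX
phi,d=float(sys.argv[1]),float(sys.argv[2])
r=np.cos(phi)*HX+np.sin(phi)*HY;t=np.cross(Z,r)
tg=piv+.075*r-d*t;tg[2]=.107
goal(s,tg,t)
E
python3 g.py .15 .023; python3 snap.py d
```

```text
pos [ 0.6642 -0.0909  0.1085] rot in tool deg [-0.09  0.01 -0.1 ] 
lin now-axes cm [ 0.15 -0.18 -1.78] lin final-axes cm [ 0.15 -0.18 -1.78]
tool axes
 [[ 0.002  1.     0.002]
 [-0.     0.002 -1.   ]
 [-1.     0.002  0.   ]]
F [1.15 0.15 0.97] case coords of tcp mm [251.1 -28.8  28.5] t 10.0
pos [ 0.6642 -0.0909  0.1085] rot in tool deg [ 8.5  0.  -0.1] 
lin now-axes cm [  1.43 -13.92  -5.  ] lin final-axes cm [  1.45 -14.51  -2.88]
tool axes
 [[ 0.002  1.     0.002]
 [-0.     0.002 -1.   ]
 [-1.     0.002  0.   ]]
F [1.15 0.15 0.97] case coords of tcp mm [251.1 -28.8  28.5] t 10.0
```

View pics/scene_d.png

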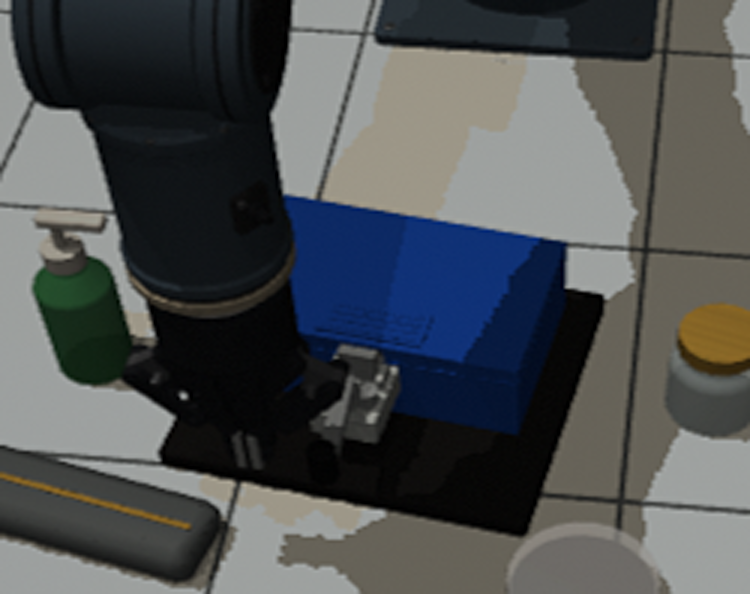

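The fingertips at (248,465) stand to the left of the knob at (322,460), with a clear gap. I close the gap and then swing the lever.

Emit:
apply_moves --increments '[{"linear":[0.1,-0.2,-0.6],"delta_rot":[0,0,0]},{"linear":[0,0,-0.6],"delta_rot":[0,0,0]},{"linear":[0,0,-0.5],"delta_rot":[0,0,0]},{"linear":[0,0,-0.3],"delta_rot":[0,0,0]},{"linear":[0,0,-0.3],"delta_rot":[0,0,0]}]'

```text
t: 10.6
eef_pos: [0.6621, -0.0672, 0.1063]
ee_rot: [0.501, 0.499, 0.501, -0.499]
ft_force: [0.8, -0.5, -1.0]
opening: 0.0
```

Emit:
apply_moves --increments '[{"linear":[0,0.14,-0.53],"delta_rot":[-4,0,0]},{"linear":[0,0.14,-0.53],"delta_rot":[-4,0,0]},{"linear":[0,0.14,-0.53],"delta_rot":[-4,0,0]},{"linear":[0,0.14,-0.53],"delta_rot":[-4,0,0]},{"linear":[0,0.14,-0.53],"delta_rot":[-4,0,0]}]'

```text
t: 11.1
eef_pos: [0.6648, -0.0405, 0.1062]
ee_rot: [0.58, 0.404, 0.58, -0.404]
ft_force: [-0.2, -1.9, 1.2]
opening: 0.0003
```

```bash
python3 g.py .5 .018; python3 snap.py e
```

```text
pos [ 0.6648 -0.0405  0.1062] rot in tool deg [0.04 0.02 0.05] 
lin now-axes cm [-0.08 -0.11  0.05] lin final-axes cm [-0.08 -0.11  0.05]
tool axes
 [[-0.001  0.938  0.347]
 [-0.001  0.347 -0.938]
 [-1.    -0.001  0.   ]]
F [-0.2  -1.9   1.16] case coords of tcp mm [244.2  21.1  26.2] t 11.1
pos [ 0.6648 -0.0405  0.1062] rot in tool deg [28.69  0.03  0.04] 
lin now-axes cm [  1.22 -13.14  -4.78] lin final-axes cm [  1.22 -13.82   2.11]
tool axes
 [[-0.001  0.938  0.347]
 [-0.001  0.347 -0.938]
 [-1.    -0.001  0.   ]]
F [-0.2  -1.9   1.16] case coords of tcp mm [244.2  21.1  26.2] t 11.1
```

View pics/scene_e.png

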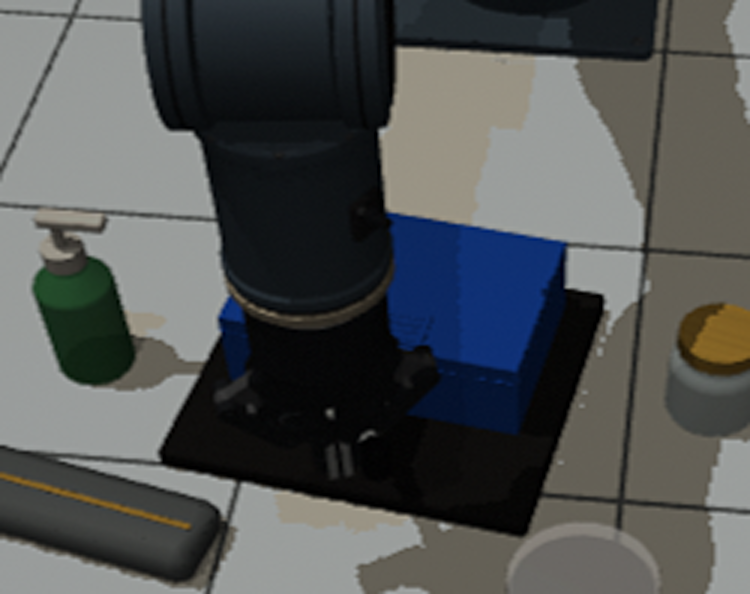

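Contact is made: the knob has moved to about (375,450) and the force is about 2 N. I continue the arc.

Emit:
apply_moves --increments '[{"linear":[0,0.1,-0.53],"delta_rot":[-4,0,0]},{"linear":[0,0.1,-0.53],"delta_rot":[-4,0,0]},{"linear":[0,0.1,-0.53],"delta_rot":[-4,0,0]},{"linear":[0,0.1,-0.53],"delta_rot":[-4,0,0]},{"linear":[0,0.1,-0.53],"delta_rot":[-4,0,0]}]'

```text
t: 11.7
eef_pos: [0.6572, -0.015, 0.1063]
ee_rot: [0.641, 0.298, 0.641, -0.298]
ft_force: [1.6, -1.0, 0.7]
opening: 0.0002
```

Emit:
apply_moves --increments '[{"linear":[0,0.1,-0.53],"delta_rot":[-4,0,0]},{"linear":[0,0.1,-0.53],"delta_rot":[-4,0,0]},{"linear":[0,0.1,-0.53],"delta_rot":[-4,0,0]},{"linear":[0,0.1,-0.53],"delta_rot":[-4,0,0]},{"linear":[0,0.1,-0.53],"delta_rot":[-4,0,0]}]'

```text
t: 12.2
eef_pos: [0.641, 0.0066, 0.1064]
ee_rot: [0.684, 0.182, 0.683, -0.182]
ft_force: [1.9, -0.4, -0.5]
opening: 0.0002
```

```bash
python3 g.py 1.2 .018; python3 snap.py f
```

```text
pos [0.641  0.0066 0.1064] rot in tool deg [-0.2   0.04 -0.03] 
lin now-axes cm [-0.06 -0.11 -0.05] lin final-axes cm [-0.06 -0.11 -0.05]
tool axes
 [[ 0.001  0.498  0.867]
 [ 0.     0.867 -0.498]
 [-1.     0.     0.001]]
F [ 1.95 -0.42 -0.47] case coords of tcp mm [213.8  64.2  26.4] t 12.2
pos [0.641  0.0066 0.1064] rot in tool deg [ 6.855e+01  1.000e-02 -5.000e-02] 
lin now-axes cm [ 1.23 -9.92 -7.69] lin final-axes cm [  1.24 -10.78   6.42]
tool axes
 [[ 0.001  0.498  0.867]
 [ 0.     0.867 -0.498]
 [-1.     0.     0.001]]
F [ 1.95 -0.42 -0.47] case coords of tcp mm [213.8  64.2  26.4] t 12.2
```

View pics/scene_f.png

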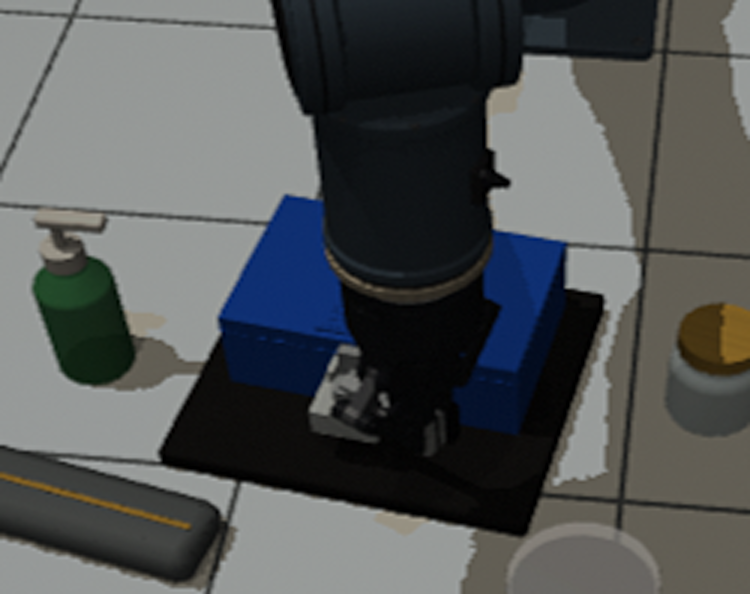

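Emit:
apply_moves --increments '[{"linear":[0,0.08,-0.53],"delta_rot":[-4,0,0]},{"linear":[0,0.08,-0.53],"delta_rot":[-4,0,0]},{"linear":[0,0.08,-0.5],"delta_rot":[-4,0,0]},{"linear":[0,0.05,-0.2],"delta_rot":[-2,0,0]},{"linear":[0,0,0],"delta_rot":[0,0,0]}]'

```text
t: 12.8
eef_pos: [0.626, 0.0166, 0.1064]
ee_rot: [0.7, 0.098, 0.7, -0.098]
ft_force: [0.0, 0.4, 0.2]
opening: -0.0001
```

Emit:
apply_moves --increments '[{"linear":[0,0,-0.15],"delta_rot":[0,0,0]},{"linear":[0,0,-0.15],"delta_rot":[0,0,0]},{"linear":[0,0,-0.1],"delta_rot":[0,0,0]},{"linear":[0,0,0],"delta_rot":[0,0,0]},{"linear":[0,0,0],"delta_rot":[0,0,0]}]'

```text
t: 13.3
eef_pos: [0.622, 0.0177, 0.1063]
ee_rot: [0.7, 0.098, 0.7, -0.098]
ft_force: [0.5, -0.6, 0.8]
opening: -0.0002
```

```bash
python3 g.py 1.57 .018; python3 snap.py g
```

```text
pos [0.622  0.0177 0.1063] rot in tool deg [-7.43 -0.01  0.01] 
lin now-axes cm [-0.07  0.18 -0.66] lin final-axes cm [-0.07  0.26 -0.63]
tool axes
 [[-0.     0.274  0.962]
 [-0.     0.962 -0.274]
 [-1.    -0.    -0.   ]]
F [ 0.5  -0.61  0.81] case coords of tcp mm [193.4  72.4  26.3] t 13.3
pos [0.622  0.0177 0.1063] rot in tool deg [ 8.252e+01 -0.000e+00  2.000e-02] 
lin now-axes cm [ 1.23 -8.31 -7.72] lin final-axes cm [ 1.23 -8.74  7.24]
tool axes
 [[-0.     0.274  0.962]
 [-0.     0.962 -0.274]
 [-1.    -0.    -0.   ]]
F [ 0.5  -0.61  0.81] case coords of tcp mm [193.4  72.4  26.3] t 13.3
```

View pics/top_g.png

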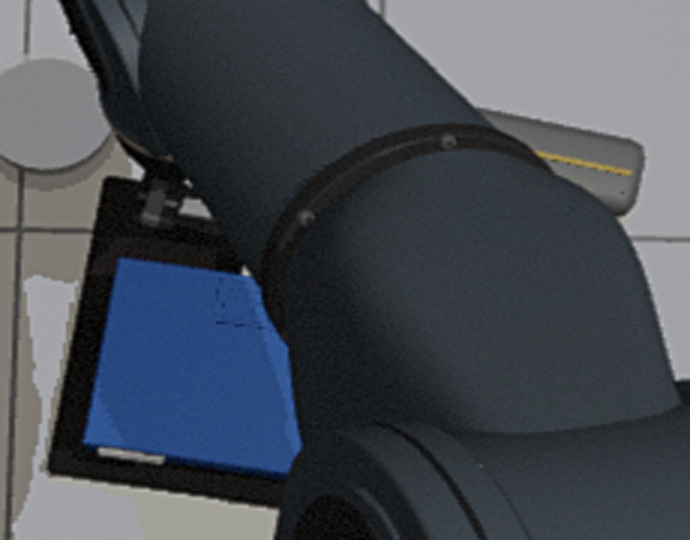

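The stop isn't reached yet because the force is still low. I push the remaining ~7 mm.

Emit:
apply_moves --increments '[{"linear":[0,0.1,-0.2],"delta_rot":[-4,0,0]},{"linear":[0,0.1,-0.2],"delta_rot":[-3.4,0,0]},{"linear":[0,0,-0.2],"delta_rot":[0,0,0]},{"linear":[0,0,0],"delta_rot":[0,0,0]},{"linear":[0,0,0],"delta_rot":[0,0,0]}]'

```text
t: 13.9
eef_pos: [0.6192, 0.0202, 0.1067]
ee_rot: [0.707, 0.053, 0.704, -0.052]
ft_force: [8.8, -1.9, -3.5]
opening: 0.0002
```

Emit:
apply_moves --increments '[{"linear":[0,0,-0.1],"delta_rot":[0,0,0]},{"linear":[0,0,-0.1],"delta_rot":[0,0,0]},{"linear":[0,0,0],"delta_rot":[0,0,0]},{"linear":[0,0,0],"delta_rot":[0,0,0]},{"linear":[0,0,0],"delta_rot":[0,0,0]}]'

```text
t: 14.4
eef_pos: [0.6187, 0.0202, 0.107]
ee_rot: [0.708, 0.053, 0.703, -0.052]
ft_force: [13.4, -2.7, -6.4]
opening: 0.0
```

Emit:
apply_moves --increments '[{"linear":[0,0,-0.1],"delta_rot":[0,0,0]},{"linear":[0,0,-0.1],"delta_rot":[0,0,0]},{"linear":[0,0,0],"delta_rot":[0,0,0]},{"linear":[0,0,0],"delta_rot":[0,0,0]},{"linear":[0,0,0],"delta_rot":[0,0,0]}]'

```text
t: 14.9
eef_pos: [0.6183, 0.0203, 0.1072]
ee_rot: [0.709, 0.053, 0.702, -0.052]
ft_force: [19.6, -3.3, -9.5]
opening: 0.0001
```

The lever is hard against its stop: force builds with almost no motion. I back off, rise clear, and look.

Emit:
apply_moves --increments '[{"linear":[0,0,0.5],"delta_rot":[0,0,0]},{"linear":[0,0,1],"delta_rot":[0,0,0]},{"linear":[0,0,1.5],"delta_rot":[0,0,0]},{"linear":[-2,0,0],"delta_rot":[0,0,0]},{"linear":[-4,0,0],"delta_rot":[0,0,0]}]'

```text
t: 15.4
eef_pos: [0.6407, 0.0165, 0.1637]
ee_rot: [0.703, 0.052, 0.708, -0.052]
ft_force: [0.9, -0.7, 0.1]
opening: 0.0003
```

Emit:
apply_moves --increments '[{"linear":[-4,0,0],"delta_rot":[0,0,0]},{"linear":[-3,-5,0],"delta_rot":[0,0,0]},{"linear":[0,-5,0],"delta_rot":[0,0,0]},{"linear":[0,-5,0],"delta_rot":[0,0,0]},{"linear":[0,-5,0],"delta_rot":[0,0,0]}]'

```text
t: 15.9
eef_pos: [0.6134, -0.1755, 0.2323]
ee_rot: [0.705, 0.052, 0.705, -0.052]
ft_force: [0.1, 0.8, 0.8]
opening: 0.0001
```

Emit:
apply_moves --increments '[{"linear":[0,-5,0],"delta_rot":[0,0,0]},{"linear":[0,-4,0],"delta_rot":[0,0,0]},{"linear":[0,-3,0],"delta_rot":[0,0,0]},{"linear":[0,0,0],"delta_rot":[0,0,0]},{"linear":[0,0,0],"delta_rot":[0,0,0]}]'

```text
t: 16.4
eef_pos: [0.5959, -0.2929, 0.2315]
ee_rot: [0.705, 0.053, 0.706, -0.052]
ft_force: [0.5, 0.6, 0.8]
opening: 0.0001
```

```bash
python3 snap.py h
python3 - <<'E'
from h import *
c=load('top_h.npz');W=cloud(c)
P=W[258:315,310:400].reshape(-1,3);A=np.c_[(P-HI)@HX,(P-HI)@HY,np.ones(len(P))];k=abs(P[:,2]-np.median(P[:,2]))<.01
print('lid slope',np.linalg.lstsq(A[k],P[k,2],rcond=None)[0],k.mean())
g=cv2.cvtColor(c['image'],cv2.COLOR_BGR2GRAY);piv=HI+.169*HX
m=(g<60)&(W[...,2]>.105)&(np.linalg.norm(W[...,:2]-piv[:2],axis=-1)<.1)
ys,xs=np.nonzero(m);kk=ray(c,xs.mean(),ys.mean(),.115);r=kk-piv;print(len(xs),xs.mean(),ys.mean(),kk,'lever',np.arctan2(r@HY,r@HX),np.linalg.norm(r[:2]))
E
```

```text
pos [ 0.5959 -0.2929  0.2315] rot in tool deg [ 8.985e+01 -9.000e-02  2.000e-02] 
lin now-axes cm [ 13.79  23.83 -10.75] lin final-axes cm [ 13.75 -10.7  -23.87]
tool axes
 [[-0.001  0.149  0.989]
 [ 0.001  0.989 -0.149]
 [-1.     0.001 -0.001]]
F [0.52 0.59 0.77] case coords of tcp mm [ 213.  -238.7  151.5] t 16.4
lid slope [ 0.0183952  -0.00084666  0.09202832] 0.9951267056530214
86 326.1744186046512 224.6046511627907 [0.59747634 0.02296322 0.115     ] lever 1.5793931202703702 0.07405846730988362
```

View pics/top_h.png

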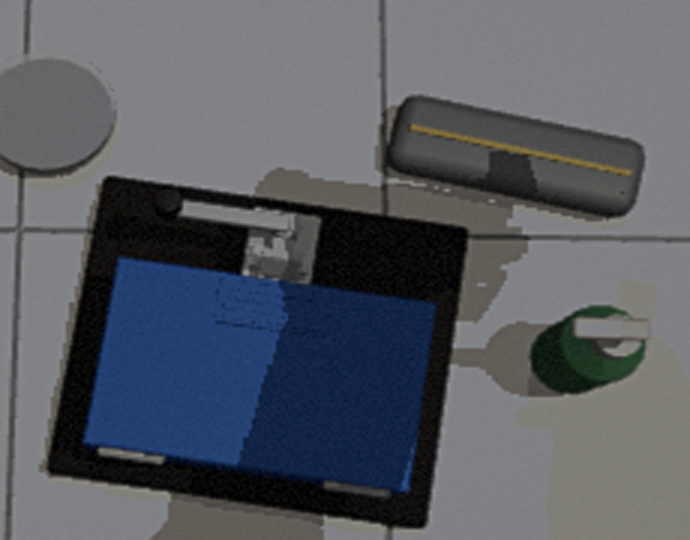

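View pics/scene_h.png

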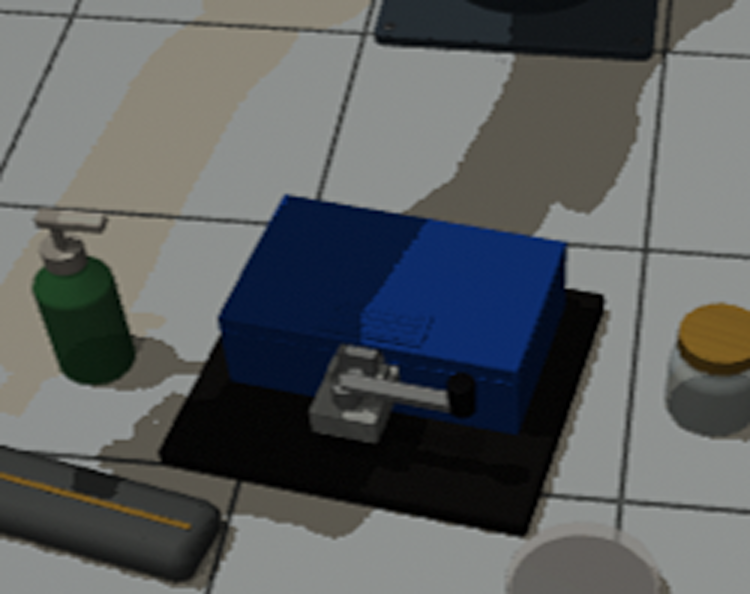

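The lid is flat and shut. The lever lies parallel to the case edge with its knob at (168,203) in the top crop, and the other objects have not moved. I hand the job in.

```bash
python3 -c "
from station import sign_off
print(sign_off())"
```

```text
the job is handed in; nothing more can be done
None
```

The case is shut and locked, and I handed the job in at about 16.5 s of the 51 s allowed. No verdict was reported.

- **Lid:** I pressed its free edge down with closed fingers. The highest reading I saw was about 19 N. It then dropped to 5.5 N as the catch clicked over, and the lid stayed down after I lifted off.
- **Lever:** I pushed the knob round the arc until it met its stop, with a peak reading of about 22 N. After I withdrew, the image put the lever at 1.58 rad, against the 1.57 rad stop.
- **Lid angle check:** a plane fit to the lid gave 0.018 rad, the same before and after locking. It is under the 0.03 limit but above the roughly 0.007 rad at which the catch clicks. I put the difference down to the raised thumb pad and camera error. The images show no gap under the lid.
- **Bystanders:** the pump bottle, jar, dishes and pencil case look unmoved in the final views. I judged that by eye and did not measure it.
- **Limits of the checks:** forces were read only at the end of each half-second move, so a brief higher peak could have been missed. I could not read the catch position directly.

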